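# Return a brushed cheese wheel to its gap in the airing rack

## Task

The freshly brushed cheese wheel standing alone in the small brushing stand belongs back in the row on the long airing rack. Lift it out and ease it down on edge into the narrow gap between the two middle wheels so that it spreads them apart, then press it home until it rests on both rails and all five wheels stand upright in the rack. Do not knock any wheel over or out of the rack, and leave the brush, the bowl, the wheel lying flat and the cheese iron where they are.

Things in the scene. Friction and masses are not known exactly. Their poses are not given: they have to be found in the camera images.
- wheel_mid (a point): The brushed cheese wheel: rigid disc 100 mm across, 52 mm thick, flat cream faces, brown bark band round the rim, both edges rounded 11 mm, about 0.42 kg (0.32 to 0.55). Loose, on edge in the brushing stand. Point: its centre (top of rim 50 mm above). y is the axle, square to the faces, along the stand's rails; x and z turn as it rolls. Hold it by its faces near the top.
- near_left_mid (a point): A wheel like the brushed one (100 mm across, 52 mm thick, edges rounded 11 mm, about 0.42 kg), loose, on edge in the airing rack. Point: its centre; y: its axle, along the rails. Left-hand (+y) of the two middle wheels. The gap between these is 42 to 46 mm, less than a wheel; both slide or lean apart when a wheel's rounded edge is forced down between them (5 to 20 N).
- near_right_mid (a point): A wheel like the brushed one (100 mm across, 52 mm thick, edges rounded 11 mm, about 0.42 kg), loose, on edge in the airing rack. Point: its centre; y: its axle, along the rails. It is the right-hand (-y) of the two middle wheels that bound the gap.
- end_left_mid (a point): A wheel like the brushed one (100 mm across, 52 mm thick, edges rounded 11 mm, about 0.42 kg), loose, on edge in the airing rack. Point: its centre; y: its axle, along the rails. It is the outermost wheel on the left (+y), 5 to 17 mm clear of the middle one beside it; it may be shoved along.
- end_right_mid (a point): A wheel like the brushed one (100 mm across, 52 mm thick, edges rounded 11 mm, about 0.42 kg), loose, on edge in the airing rack. Point: its centre; y: its axle, along the rails. It is the outermost wheel on the right (-y), 5 to 17 mm clear of the middle one beside it; it may be shoved along.
- rack: Airing rack, wood, fixed: two round rails (20 mm thick, axes 64 mm apart and 22 mm up) between two end boards (120 wide, 18 thick, 70 mm high, 390 mm apart inside). Origin on the bench under its middle; y along the rails, x across. A wheel home on both rails has its centre at x = 0, 72.7 mm above the bench, its top at 122.7 mm; it can stand anywhere along y.
- stand: The brushing stand, wood, fixed: the same pair of rails, 100 mm long, between low end boards (120 mm wide, 18 mm thick, 34 mm high). Origin on the bench under its middle; y along the rails. The wheel in it has its centre 72.7 mm above the bench.
- brush: Bystander: a wooden hand brush lying bristles down, 120 x 48 x 48 mm, long side along its x; origin under its middle.
- bowl: Bystander: a stainless bowl, 140 mm across, 60 mm high; origin under its middle.
- flat_wheel: Bystander: a cheese wheel lying flat on the bench, 100 mm across, 52 mm high; origin under its middle.
- iron: Bystander: a cheese iron lying on the bench, a 14 mm steel rod 130 mm long along its x with a 90 mm wooden cross handle at the -x end, 20 mm high; origin under the rod near the handle.
There are look-alikes about, which are no part of the job. Leave any red look-alike of the part that bears near_left_mid alone. What is shaped like the part that bears near_right_mid but purple is not meant.

How it is judged:
By the outcome, as a careful person would: the job done as asked, in the order asked, and still so for the second after the job is handed in, with the robot touching nothing.
It also fails if it takes over 58 s, if anything falls off the work surface, if the arm or the gripper's body presses on something with over 40 N, if the wrist force passes 120 N, or if a joint passes its speed limit or range.

## Robot

A 6-joint arm with a two-finger parallel gripper is mounted at the origin on the work surface. World frame = base frame: x ahead of the robot, y to its left, z up, the work surface at z = 0. Lengths are in m, angles in rad, forces in N, time in s.
With the tool pointing down it reaches from about 0.3 to 0.875 m from the base axis. Payload 6.4 kg.
Tool frame: the origin (TCP) lies on the centre line of the jaws, within the pads' length; the fingertips stand 22 mm ahead of it and the grasp point (between the pads) lies 3 mm ahead of it (r.tip_reach is the distance from the TCP to the fingertips, in m); z points along the fingers, y is the direction in which the jaws open and shut (so a half turn about z gives the same grasp; the last joint's range is limited). The gripper opens to 85 mm and grips with 20 to 120 N. Pads are 22 mm wide; open, the fingers measure 114 mm over their backs; the gripper's body (76 mm by 85 mm) begins 54 mm behind the grasp point. The pads swing forward as they close: fully open they stand 13 mm farther back than shut.
Start: joints at [-1.338, 0.181, 1.607, -0, 1.354, -0.206], TCP at [0.244, -0.521, 0.253] pointing down, gripper open.
Joint ranges: [-2.99, 2.99], [-0.89, 2.07], [0.3, 2.58], [-1.14, 4.28], [0, 2.63], [-3.12, 3.12]. Speed limits (rad/s): [2.57, 2.57, 3.01, 3.14, 3.14, 3.14].

## Interface

Orientations are given as a rotation vector (axis times angle).
In Python, from rig import r, effector, solver, telemetry, optics, order, search_frame, regions_of gives the robot as it stands. Calls block until the motion is done:
- r.move_pose(position, orientation): joint-space move of the TCP to a pose.
- r.move_linear(position, rot=None, vel=0.15, f_stop=None): straight line of the TCP; rot=None keeps the orientation; vel is the mean speed in m/s. With f_stop (N) it stops when the force on the tool has changed by that much, and returns True; else False.
- r.move_joints(angles): joint-space move.
- effector.ungrasp() and effector.gripper_close(newtons=None): open the fingers fully, or close them until they stop; newtons is the grip in N (None keeps the last).
- r.sleep(seconds).
- solver.ik(position, orientation): joint angles nearest the present ones, or None.
- telemetry.get_state(): the state.
- optics.get_image(name): name is "scene" or "side" or "wrist"; returns a dict with "image" (384x512x3 uint8, blue, green, red), "camera_matrix" (3x3 intrinsics, pixels), "k1" (the pictures are not rectified: a ray, as slopes to the right and down, at radius r is drawn at 1 + k1 r^2 times it, then the intrinsics apply), "world_to_cam" (4x4, takes a point from world to camera coordinates). Camera axes: x right, y up, looking along -z (the intrinsics and any distortion apply to the point x, -y, -z); pixel columns grow to the right and rows downward; lengths in m; the calibration is good to about 2 mm. A picture is of the moment at which its call begins. There is no depth.
A pose or a line that the arm cannot do raises r.Unreachable and nothing moves.
- order.job_done(): hands the job in, once; it reports no verdict.
Trained networks look in a picture, given as the dict that the camera call returned (one of the last four; its "shot" number tells which), for a name from the list of things; names that differ only in an ending like _2 or _b are one class to them, and where a whole thing is asked for, a point or a joint stands for the part that bears it (a point fixed in the world has none). Each returns a list of dicts, best first, with "conf" (0 to 1); they miss things now and then, are a little off and sometimes report something else, mostly with a low value. They report only what shows in the picture. A call takes as long as a camera call. They do not tell look-alikes from the thing itself.
- search_frame(picture, target): "position" ([x, y, z] in m, in world coordinates, good to about 4 mm: the middle of the surface that is visible of it).
- regions_of(picture, target): "region" (384x512 bool, what is visible of it).
The state is a dict: "clock": time; "joint_positions": joint angles; "joint_vel": joint speeds; "joint_efforts": joint torques, N m; "ee_pos": TCP position; "ee_rot": TCP orientation; "force": force on the tool from outside, world axes, zero at the start; "ft_torque": the same for the moment, N m; "finger_gap": opening from 0.0 (shut) to 1.0 (fully open).
Only numpy, scipy, OpenCV 4.12 (cv2) and the standard library are available. Lean on these libraries where they do the work, as an engineer would, in place of code of your own. Each camera call takes 0.05 s, during which the arm holds its last target.

## Working session

There is one attempt and no reset: what is moved stays moved. The work goes in short steps, each a Python script; the robot and the scene stay as the last script left them, time stands still between calls to the robot, and variables do not carry over. Pictures are saved under pics/ and viewed, and the job is handed in when it is done.

```bash
ls; mkdir -p pics
python3 - <<'E'
from rig import r,effector,solver,telemetry,optics,order,search_frame,regions_of
import cv2
for n in ["scene","side"]:
    p=optics.get_image(n); cv2.imwrite(f"pics/a_{n}.png",p["image"])
    print(n,p["camera_matrix"].tolist(),p["k1"],p["world_to_cam"].round(3).tolist())
    for t in ["wheel_mid","near_left_mid","rack","stand","brush","bowl","flat_wheel","iron"]:
        print(t,[([round(float(v),3) for v in d["position"]],round(float(d["conf"]),2)) for d in search_frame(p,t)])
s=telemetry.get_state();print(s["clock"],s["ee_rot"],s["force"])
E
```

```text
pics
scene [[364.3981920908712, 0.0, 251.58115182375033], [0.0, 364.3981920908712, 191.64642308236864], [0.0, 0.0, 1.0]] -0.0691584507611888 [[-0.872, 0.49, 0.017, 0.512], [-0.295, -0.552, 0.78, 0.113], [0.392, 0.675, 0.625, -1.343], [0.0, 0.0, 0.0, 1.0]]
wheel_mid [([0.442, 0.208, 0.092], 0.6)]
near_left_mid [([0.788, 0.151, 0.052], 0.73), ([0.661, 0.07, 0.113], 0.59)]
rack [([0.662, 0.166, 0.034], 0.87)]
stand [([0.45, 0.226, 0.033], 0.83)]
brush [([0.437, -0.025, 0.044], 0.81)]
bowl [([0.437, -0.221, 0.038], 0.92)]
flat_wheel [([0.571, 0.428, 0.049], 0.7)]
iron [([0.606, -0.415, 0.013], 0.59)]
side [[416.27845565928055, 0.0, 254.3041505398342], [0.0, 416.27845565928055, 187.07042420760015], [0.0, 0.0, 1.0]] -0.04393711517536128 [[-0.989, -0.151, -0.003, 0.571], [0.116, -0.775, 0.621, -0.131], [-0.096, 0.614, 0.784, -1.029], [0.0, 0.0, 0.0, 1.0]]
wheel_mid [([0.428, 0.203, 0.106], 0.74)]
near_left_mid [([0.776, 0.148, 0.055], 0.71), ([0.629, 0.064, 0.109], 0.62), ([0.426, 0.202, 0.107], 0.43)]
rack [([0.625, 0.201, 0.047], 0.62)]
stand [([0.42, 0.241, 0.035], 0.95)]
brush [([0.426, -0.028, 0.046], 0.67)]
bowl [([0.443, -0.219, 0.033], 0.56), ([0.427, -0.03, 0.046], 0.46)]
flat_wheel [([0.555, 0.414, 0.05], 0.97)]
iron [([0.59, -0.411, 0.017], 0.71)]
0.9 [3.06627683e+00 6.83675055e-01 4.97817112e-05] [ 0.30731476  0.08531644 -0.01541175]
```

View pics/a_scene.png

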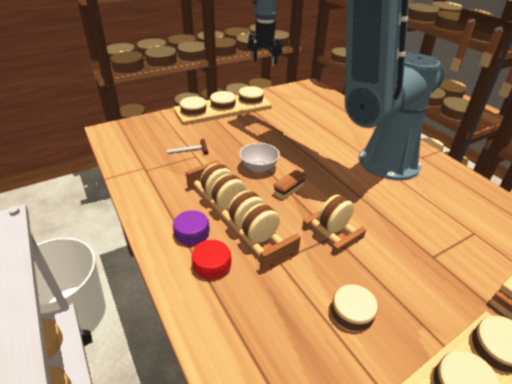

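View pics/a_side.png

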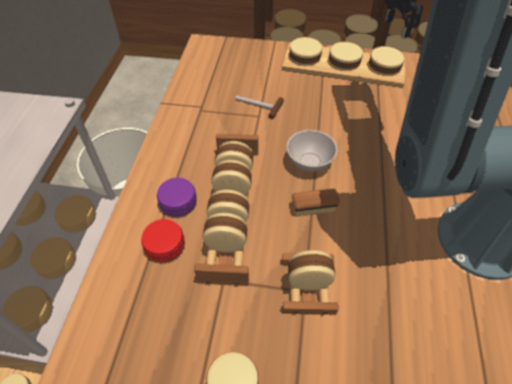

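The side view looks along the rack: four wheels at columns 205–255, the stand wheel at (312,270), and red and purple decoys to the left of the rack. Next I'll enlarge crops and look from above with the wrist camera.

```bash
cat > h.py <<'E'
from rig import r,effector,solver,telemetry,optics,order,search_frame,regions_of
import cv2,numpy as np,pickle
from scipy.spatial.transform import Rotation as R
def snap(n,tag):
    p=optics.get_image(n); cv2.imwrite(f"pics/{tag}.png",p["image"]); pickle.dump(dict(p),open(f"pics/{tag}.pkl","wb")); return p
def proj(p,X):
    X=np.atleast_2d(X); c=(p["world_to_cam"]@np.c_[X,np.ones(len(X))].T).T
    u=c[:,0]/-c[:,2]; v=-c[:,1]/-c[:,2]; k=1+p["k1"]*(u*u+v*v); K=p["camera_matrix"]
    return np.c_[K[0,0]*u*k+K[0,2],K[1,1]*v*k+K[1,2]]
def unproj(p,uv,z):
    K=p["camera_matrix"]; d=np.array([(uv[0]-K[0,2])/K[0,0],(uv[1]-K[1,2])/K[1,1]]); s=d.copy()
    for _ in range(20): s=d/(1+p["k1"]*(s@s))
    T=p["world_to_cam"]; w=T[:3,:3].T@np.array([s[0],-s[1],-1]); o=-T[:3,:3].T@T[:3,3]
    return o+w*(z-o[2])/w[2]
def down(yaw):  # tool down, tool y axis at angle yaw to world y
    c,s=np.cos(yaw),np.sin(yaw)
    y=np.array([-s,c,0]); z=np.array([0,0,-1.]); x=np.cross(y,z)
    return R.from_matrix(np.c_[x,y,z]).as_rotvec()
E
python3 - <<'E'
from h import *
print(R.from_rotvec(telemetry.get_state()["ee_rot"]).as_matrix().round(2).tolist())
for yaw in (0,np.pi): 
    print(solver.ik([0.5,0.12,0.42],down(yaw)))
q=down(np.pi)
for yaw in(np.pi,0):
    try: r.move_pose([0.5,0.14,0.42],down(yaw)); break
    except r.Unreachable as e: print(e)
p=snap("wrist","w1")
print(telemetry.get_state()["clock"],telemetry.get_state()["joint_positions"])
a=snap("scene","b_scene");b=snap("side","b_side")
cv2.imwrite("pics/c1.png",cv2.resize(a["image"][140:290,170:380],None,fx=3.8,fy=3.8,interpolation=cv2.INTER_CUBIC))
cv2.imwrite("pics/c2.png",cv2.resize(b["image"][125:325,180:350],None,fx=3,fy=3,interpolation=cv2.INTER_CUBIC))
E
```

```text
[[0.91, 0.42, 0.0], [0.42, -0.91, -0.0], [0.0, 0.0, -1.0]]
[ 4.39769341e-03 -4.54454077e-02  1.51727740e+00 -4.44089210e-16
  1.66976066e+00 -1.56639863e+00]
[ 4.39769341e-03 -4.54454077e-02  1.51727740e+00 -4.44089210e-16
  1.66976066e+00  1.57519402e+00]
3.525 [ 4.28758725e-02 -3.31986537e-02  1.50598376e+00 -1.41860540e-04
  1.66927769e+00  1.61473074e+00]
```

View pics/w1.png

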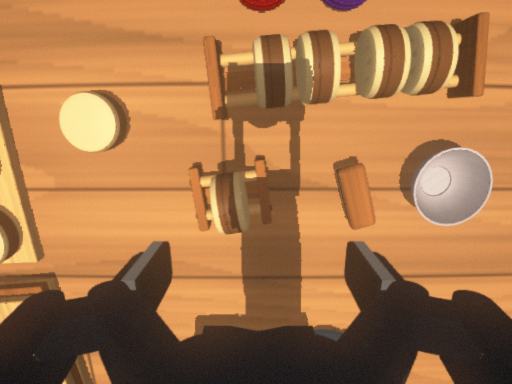

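View pics/c1.png

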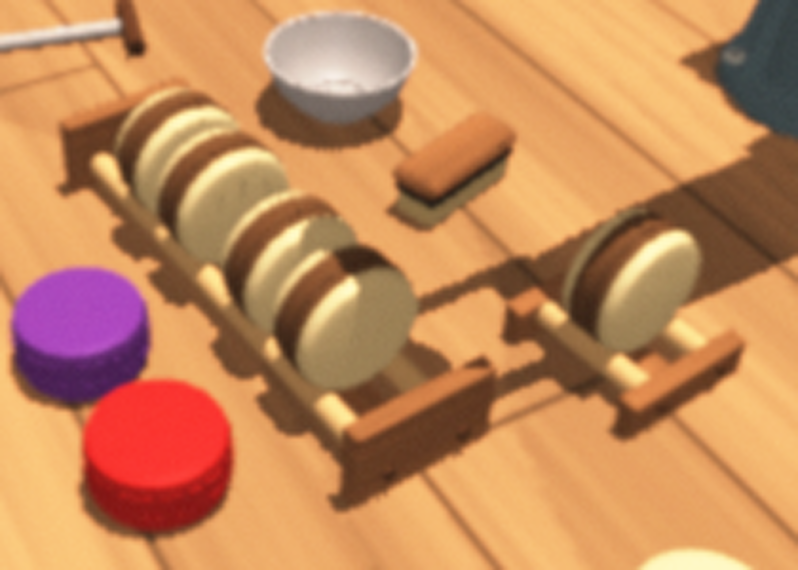

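View pics/c2.png

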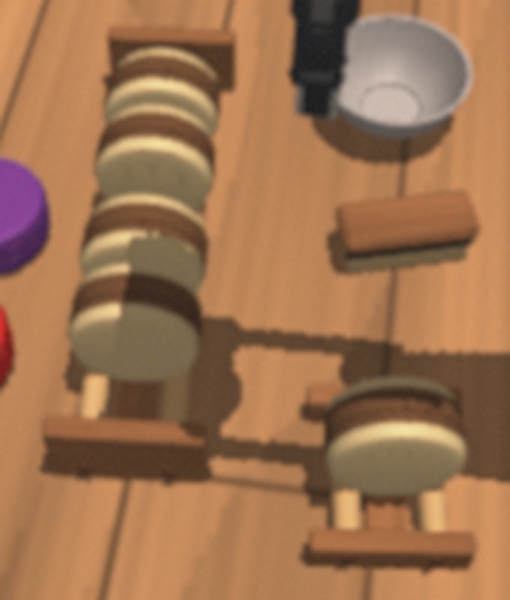

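The wrist view shows the rack across the top, with boards at columns 212 and 475. Its wheels, left to right, are at about 273, 318, 382 and 432, with the gap near 347. The stand wheel is at (231,202). I'll enlarge it to measure.

Run:
```python
from h import *
p=pickle.load(open("pics/w1.pkl","rb"));im=p["image"]
def g(im,x0,y0,x1,y1,f,name):
    c=cv2.resize(im[y0:y1,x0:x1],None,fx=f,fy=f,interpolation=cv2.INTER_CUBIC)
    for x in range((x0//10+1)*10,x1,10):
        cv2.line(c,((x-x0)*f,0),((x-x0)*f,4 if x%50 else 14),(255,255,0),1)
        if x%20==0: cv2.putText(c,str(x),((x-x0)*f-10,26),0,.4,(255,255,0),1)
    for y in range((y0//10+1)*10,y1,10):
        cv2.line(c,(0,(y-y0)*f),(6,(y-y0)*f),(255,255,0),1); cv2.putText(c,str(y),(8,(y-y0)*f+4),0,.4,(255,255,0),1)
    cv2.imwrite(name,c)
g(im,195,5,350,125,5,"pics/w1a.png")
g(im,340,5,495,125,5,"pics/w1b.png")
g(im,180,145,290,245,6,"pics/w1c.png")
```

```text
(no output)
```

View pics/w1a.png

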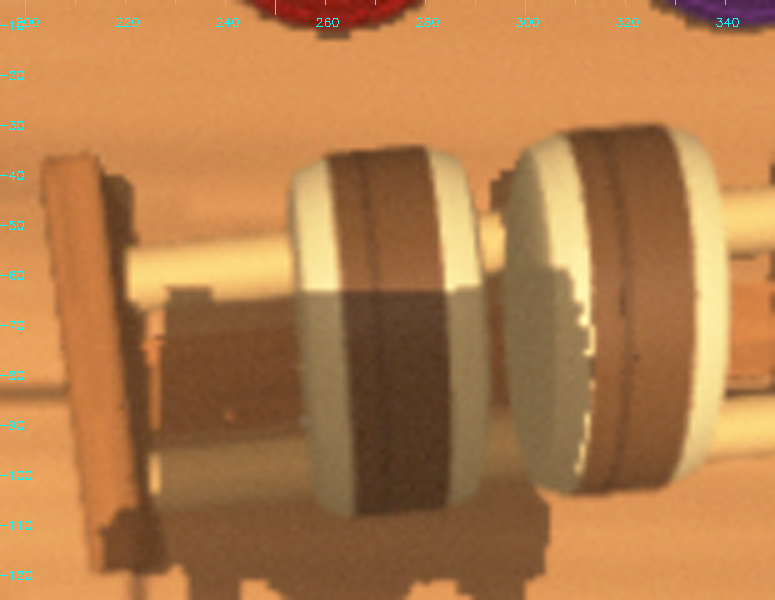

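View pics/w1b.png

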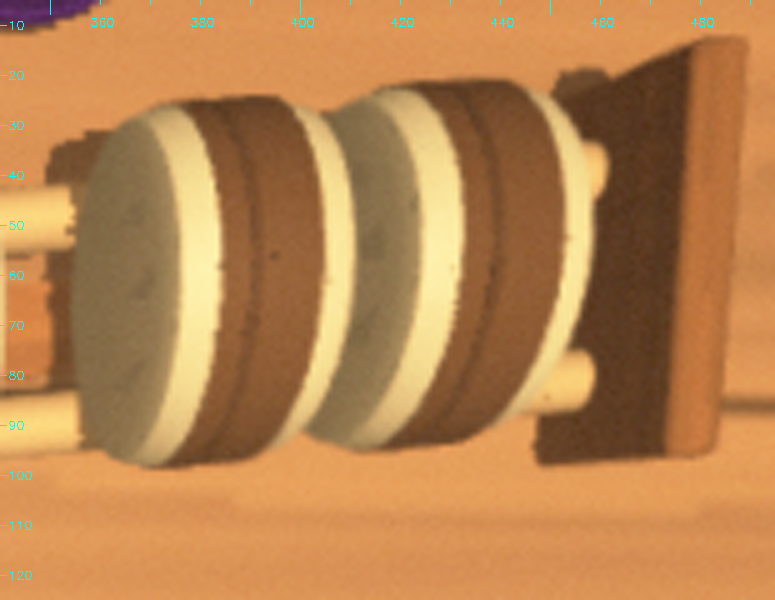

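View pics/w1c.png

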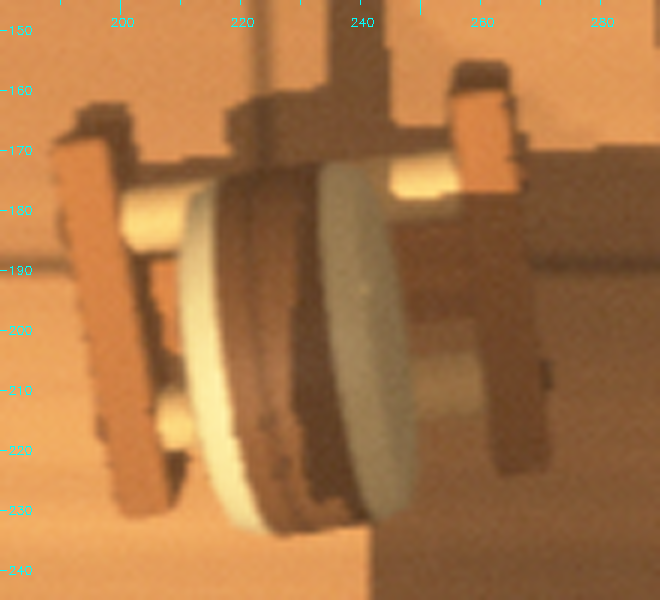

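```bash
cat > fit.py <<'E'
from h import *
from scipy.optimize import least_squares
w=pickle.load(open("pics/w1.pkl","rb"))
def fit(p,pts,L,z,x0):
    M=np.array([[sx*.06,sy*(L/2+o),z] for sx,sy,o in pts])
    uv=np.array(list(pts.values()),float)
    def f(q):
        c,s=np.cos(q[2]),np.sin(q[2]); X=np.c_[q[0]+c*M[:,0]-s*M[:,1],q[1]+s*M[:,0]+c*M[:,1],M[:,2]]
        return (proj(p,X)-uv).ravel()
    o=least_squares(f,x0); return o.x,f(o.x).reshape(-1,2).round(1).tolist()
# keys: (x sign, y sign, outward offset)
rk={(1,1,.018):(203.5,36.5),(1,1,0):(214,35.5),(-1,1,0):(221.5,119),(-1,1,.018):(213,119),
    (1,-1,0):(478,14),(1,-1,.018):(489,12.5),(-1,-1,.018):(482,96),(-1,-1,0):(473,95.5)}
st={(1,1,.018):(188.5,168.5),(1,1,0):(197.5,168),(-1,1,0):(209,229),(-1,1,.018):(200.5,231),
    (1,-1,0):(255,156),(1,-1,.018):(264.5,155),(-1,-1,.018):(271,222),(-1,-1,0):(263,224)}
for L,z,d,x0 in((.39,.07,rk,[.66,.1,0]),(.1,.034,st,[.44,.2,0])):
    print(fit(w,d,L,z,x0))
s=pickle.load(open("pics/b_scene.pkl","rb"))
C=lambda x,y:(170+x/3.8,140+y/3.8)
rs={(1,1,.018):C(350,440),(-1,1,.018):C(493,370),(1,-1,.018):C(62,126)}
print(fit(s,rs,.39,.07,[.66,.1,0]))
b=pickle.load(open("pics/b_side.pkl","rb"))
C=lambda x,y:(180+x/3,125+y/3)
rb={(1,1,.018):C(45,435),(-1,1,.018):C(208,438),(1,-1,.018):C(110,30),(-1,-1,.018):C(235,33)}
print(fit(b,rb,.39,.07,[.66,.1,0]))
sb={(1,1,.018):C(307,547),(-1,1,.018):C(474,547),(1,1,0):C(315,530),(-1,1,0):C(468,532)}
print(fit(b,sb,.1,.034,[.44,.2,0]))
E
python3 fit.py
```

```text
(array([0.63831115, 0.00569937, 0.08832258]), [[-1.8, -0.2], [-0.1, -0.5], [2.0, -0.3], [-0.9, 0.8], [0.0, -1.1], [0.7, -0.3], [1.2, 0.4], [-0.9, 1.7]])
(array([0.42762745, 0.18944042, 0.13506621]), [[-1.1, -0.9], [-0.1, -1.8], [0.8, 0.5], [-0.2, -0.3], [-1.0, 2.4], [-0.2, 1.9], [1.8, -0.6], [0.1, -1.4]])
(array([0.64168619, 0.00652005, 0.07667886]), [[0.1, 1.1], [0.8, 0.1], [-1.1, -2.6]])
(array([0.63594641, 0.00364532, 0.09872715]), [[-0.3, 0.3], [0.4, 1.9], [-0.6, -2.2], [0.4, -1.7]])
(array([0.42611618, 0.18825461, 0.14056358]), [[0.2, 1.1], [0.7, 1.4], [-2.7, -1.2], [1.8, -1.6]])
```

```bash
cat > fit2.py <<'E'
from h import *
from scipy.optimize import brentq
w=pickle.load(open("pics/w1.pkl","rb"))
def T(o,q):
    c,s=np.cos(o[2]),np.sin(o[2]); q=np.atleast_2d(q)
    return np.c_[o[0]+c*q[:,0]-s*q[:,1],o[1]+s*q[:,0]+c*q[:,1],q[:,2]]
RK=(.638,.0055,.088); ST=(.427,.189,.135)
def outline(p,im,o,y,col):
    a=np.linspace(0,2*np.pi,60)
    for rr,dy in((.05,.015),(.05,-.015),(.039,.026),(.039,-.026)):
        q=np.c_[rr*np.sin(a),np.full(60,y+dy),.0727+rr*np.cos(a)]
        cv2.polylines(im,[np.int32(proj(p,T(o,q))*4*1)],True,col,1)
if __name__=="__main__":
    D={"EL":(RK,(264,284)),"NL":(RK,(313.5,334)),"NR":(RK,(384,406)),"ER":(RK,(433.5,453.5)),"W":(ST,(219.5,235))}
    ys={}
    for n,(o,(a,b)) in D.items():
        e=[brentq(lambda s:proj(w,T(o,[0,s,.1227]))[0,0]-c,-.3,.3) for c in(a,b)]
        print(n,np.round(e,4),"width",round(e[0]-e[1],4),"mid",round(np.mean(e),4)); ys[n]=(o,np.mean(e))
    for nm,x0,y0,x1,y1 in(("w1",180,0,380,130),("w1",330,0,500,130),("w1",180,140,290,245),("b_side",180,125,340,270),("b_scene",190,150,370,260)):
        p=pickle.load(open(f"pics/{nm}.pkl","rb"))
        im=cv2.resize(p["image"],None,fx=4,fy=4,interpolation=cv2.INTER_CUBIC)
        for n,(o,y) in ys.items(): outline(p,im,o,y,(0,255,0))
        cv2.imwrite(f"pics/o_{nm}_{x0}_{y0}.png",im[y0*4:y1*4,x0*4:x1*4])
E
python3 fit2.py; ls pics
```

```text
EL [0.1278 0.1011] width 0.0267 mid 0.1144
NL [0.0618 0.0345] width 0.0273 mid 0.0481
NR [-0.0324 -0.062 ] width 0.0296 mid -0.0472
ER [-0.0994 -0.1268] width 0.0274 mid -0.1131
W [ 0.0103 -0.0134] width 0.0237 mid -0.0016
a_scene.png
a_side.png
b_scene.pkl
b_scene.png
b_side.pkl
b_side.png
c1.png
c2.png
o_b_scene_190_150.png
o_b_side_180_125.png
o_w1_180_0.png
o_w1_180_140.png
o_w1_330_0.png
w1.pkl
w1.png
w1a.png
w1b.png
w1c.png
```

View overlays.

View pics/o_w1_180_0.png

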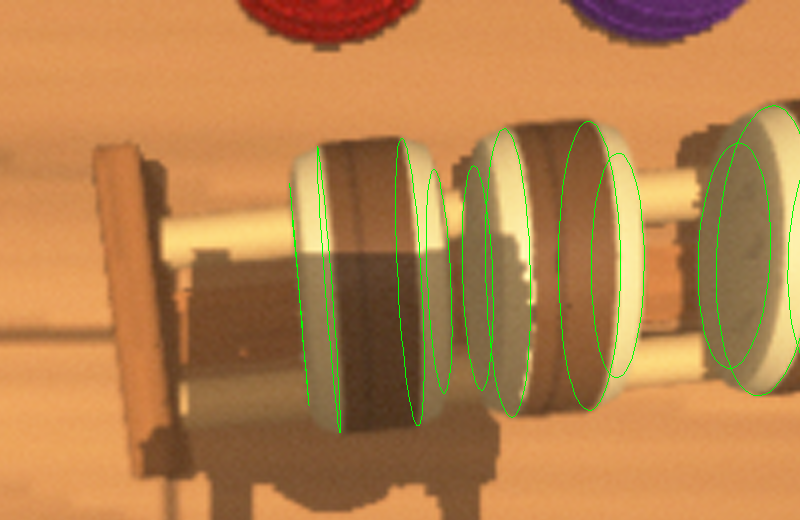

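View pics/o_w1_180_140.png

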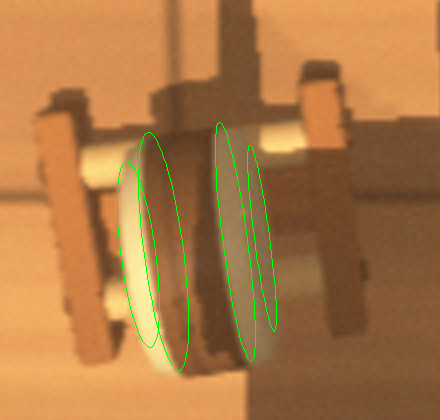

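View pics/o_b_side_180_125.png

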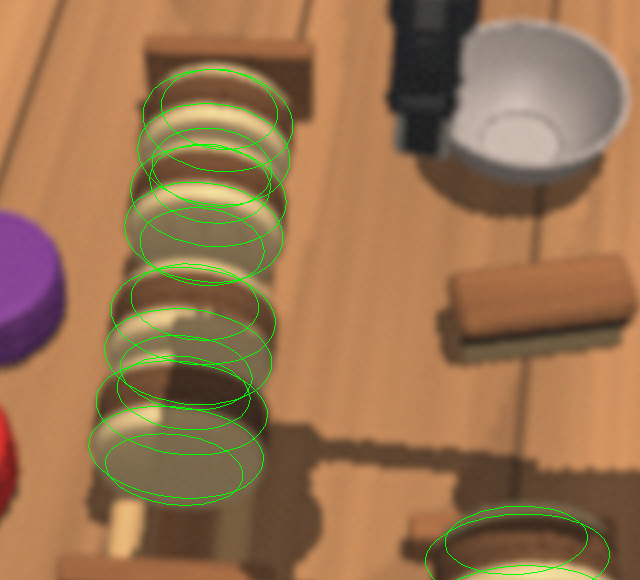

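View pics/o_b_scene_190_150.png

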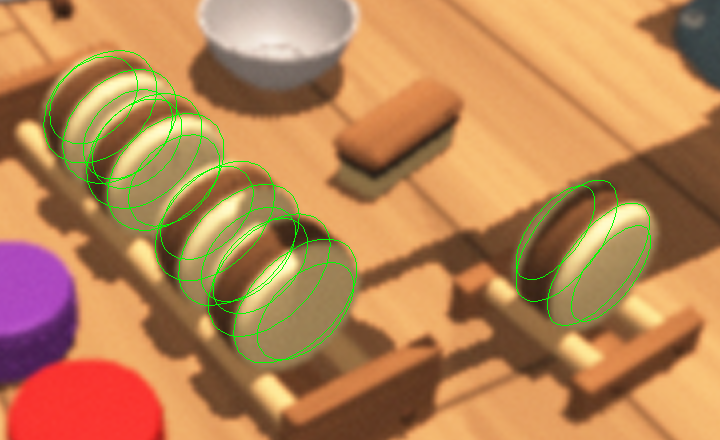

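The overlays agree within 2–3 mm: the gap is 43 mm (42–46 specified) and the end clearances are 14 mm. Now I'll grasp the wheel.

Run:
```python
from h import *
from fit2 import T,RK,ST
print(r.tip_reach)
g=T(ST,[0,-.0015,0])[0]; rot=down(np.pi+ST[2]); print(g)
r.move_pose([g[0],g[1],.20],rot)
print(telemetry.get_state()["joint_positions"].round(2) if hasattr(telemetry.get_state()["joint_positions"],'round') else 0)
print(r.move_linear([g[0],g[1],.1147],vel=.08,f_stop=12), telemetry.get_state()["ee_pos"])
snap("side","g1"); 
effector.gripper_close(90)
s=telemetry.get_state(); print(s["finger_gap"],s["force"],r.tip_reach,s["clock"])
a=snap("side","g2");b=snap("scene","g3")
cv2.imwrite("pics/g.png",np.hstack([cv2.resize(a["image"][200:320,250:370],None,fx=3.3,fy=3.3),cv2.resize(b["image"][150:270,270:390],None,fx=3.3,fy=3.3)]))
```

```text
0.022
[0.42720189 0.18751365 0.        ]
[ 0.16 -0.01  1.92 -0.    1.23  1.59]
False [0.42768009 0.18759543 0.11523976]
0.5851002322062254 [-2.16218159 -0.4337781   8.02504472] 0.022 6.2583
```

View pics/g.png

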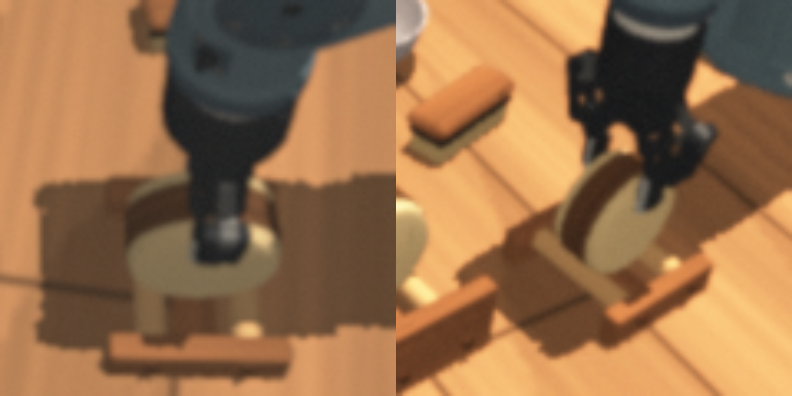

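Run:
```python
from h import *
from fit2 import T,RK,ST
g=telemetry.get_state()["ee_pos"]
r.move_linear([g[0],g[1],.265],vel=.12)
s=telemetry.get_state(); print(s["finger_gap"],s["force"])
t=T(RK,[0,.0005,0])[0]; print(t)
r.move_pose([t[0],t[1],.262],down(np.pi+RK[2]))
s=telemetry.get_state(); print(s["finger_gap"],s["force"],s["ee_pos"],s["clock"])
snap("side","t1");snap("scene","t2");snap("wrist","t3")
from fit2 import *
ims=[]
for n,(x0,y0,x1,y1) in(("t1",(170,60,330,260)),("t2",(170,100,330,300))):
    p=pickle.load(open(f"pics/{n}.pkl","rb")); im=cv2.resize(p["image"],None,fx=3,fy=3,interpolation=cv2.INTER_CUBIC)
    e=s["ee_pos"]; a=np.linspace(0,2*np.pi,60)
    zc=e[2]-.042
    for rr,dy in((.05,.015),(.05,-.015),(.039,.026),(.039,-.026)):
        q=np.c_[rr*np.sin(a),np.full(60,dy),zc+rr*np.cos(a)]
        cv2.polylines(im,[np.int32(proj(p,T((e[0],e[1],RK[2]),q))*3)],True,(0,255,0),1)
    ims.append(im[y0*3:y1*3,x0*3:x1*3])
cv2.imwrite("pics/t.png",np.hstack(ims)[:600,:])
```

```text
0.5843160427598826 [-0.45589922 -0.49980148 -4.81039669]
[0.63795606 0.00599807 0.        ]
0.5808028501600794 [-0.23890079  0.52191126 -5.06331954] [0.63718409 0.00719229 0.26171938] 8.8333
```

```bash
python3 -c "
import cv2;a=cv2.imread('pics/t.png');print(a.shape);cv2.imwrite('pics/tt.png',cv2.resize(a,(800,500)))"
```

```text
(600, 960, 3)
```

View pics/tt.png

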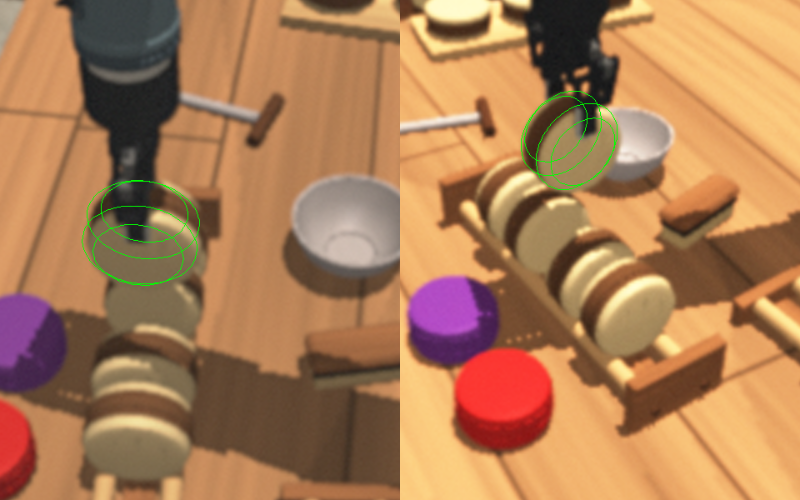

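View pics/t3.png

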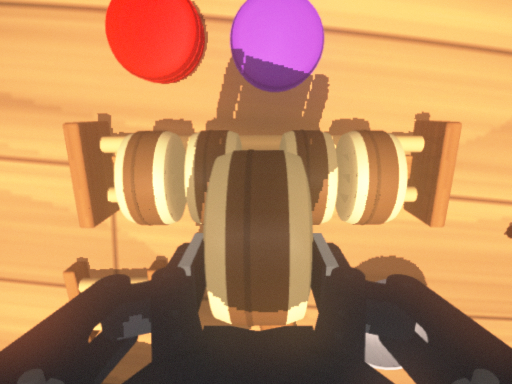

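The held wheel matches the overlay at the TCP, so the grip is true. In the wrist view it sits centred at column 258 over the gap (238–283). I'll refine the gap centre from this view.

Run:
```python
from h import *
im=cv2.imread("pics/t3.png")
def g(im,x0,y0,x1,y1,f,name):
    c=cv2.resize(im[y0:y1,x0:x1],None,fx=f,fy=f,interpolation=cv2.INTER_CUBIC)
    for x in range((x0//10+1)*10,x1,10):
        cv2.line(c,((x-x0)*f,0),((x-x0)*f,4),(255,0,0),1)
        if x%20==0: cv2.putText(c,str(x),((x-x0)*f-10,14),0,.4,(255,0,0),1)
    for y in range((y0//10+1)*10,y1,10):
        cv2.line(c,(0,(y-y0)*f),(6,(y-y0)*f),(255,0,0),1); cv2.putText(c,str(y),(8,(y-y0)*f+4),0,.4,(255,0,0),1)
    return c
a=g(im,55,105,255,240,4,0);b=g(im,265,105,465,240,4,0)
cv2.imwrite("pics/t3a.png",a);cv2.imwrite("pics/t3b.png",b)
```

```text
(no output)
```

View pics/t3a.png

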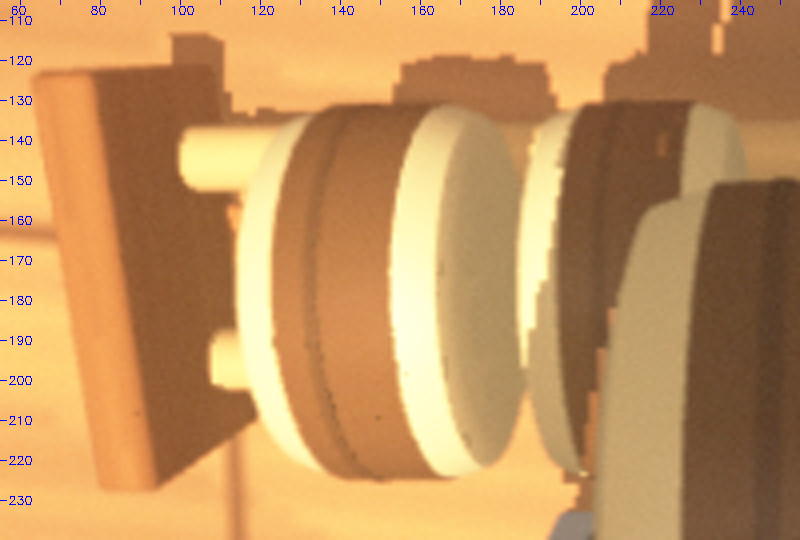

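View pics/t3b.png

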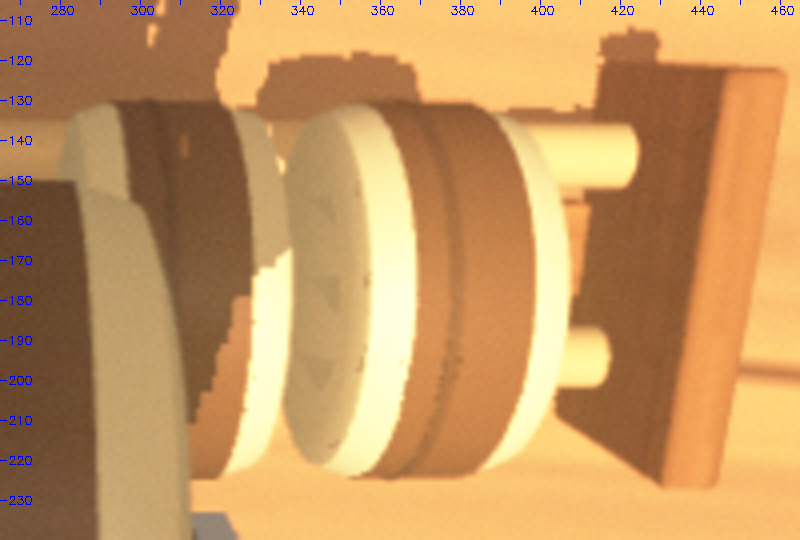

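```bash
python3 - <<'E' 2>&1 | tail -12
from fit import fit
from fit2 import *
p=pickle.load(open("pics/t3.pkl","rb"))
rk={(1,1,.018):(64.5,123.5),(1,1,0):(78.5,123),(-1,1,0):(93.5,227.5),(-1,1,.018):(81,227),
    (1,-1,0):(445,122),(1,-1,.018):(460,123),(-1,-1,.018):(443,227),(-1,-1,0):(430,226.5)}
o,res=fit(p,rk,.39,.07,[.64,0,.09]); print(o.round(4),res)
e=telemetry.get_state()["ee_pos"]
c,s=np.cos(o[2]),np.sin(o[2]); d=np.array(e[:2])-o[:2]; print("tcp in rack",c*d[0]+s*d[1],-s*d[0]+c*d[1])
for n,c in(("EL",123.5),("EL",152.5),("NL l",194.5),("NR r",328),("ER",369),("ER",399)):
    print(n,round(brentq(lambda s:proj(p,T(o,[0,s,.1227]))[0,0]-c,-.3,.3),4))
# held wheel band at top
m=T((e[0],e[1],RK[2]),[[0,.014,e[2]+.008],[0,-.014,e[2]+.008]]);print(proj(p,m))
E
```

```text
(array([0.63594641, 0.00364532, 0.09872715]), [[-0.3, 0.3], [0.4, 1.9], [-0.6, -2.2], [0.4, -1.7]])
(array([0.42611618, 0.18825461, 0.14056358]), [[0.2, 1.1], [0.7, 1.4], [-2.7, -1.2], [1.8, -1.6]])
[0.6388 0.0053 0.0907] [[-3.3, -0.7], [-1.0, -0.5], [0.7, 1.0], [-1.8, 1.5], [1.5, -0.2], [2.9, -0.9], [1.5, 0.9], [-0.5, 1.5]]
tcp in rack -0.0011937296789329749 0.002497804879608271
EL 0.129
EL 0.1018
NL l 0.0628
NR r -0.0602
ER -0.0982
ER -0.1264
[[229.77369871 276.22852399]
 [294.02605595 276.28523466]]
```

Run:
```python
from h import *
from fit2 import T
o=(.6387,.0053,.0905)
t=T(o,[0,.0005,0])[0]
r.move_linear([t[0],t[1],.222],rot=down(np.pi+o[2]),vel=.1,f_stop=25)
def rep():
    s=telemetry.get_state(); print(np.round(s["ee_pos"],4),np.round(s["force"],1),round(s["finger_gap"],3),round(s["clock"],2))
rep()
for z in(.205,.19,.175,.162,.150):
    st=r.move_linear([t[0],t[1],z],vel=.04,f_stop=30); rep()
    if st: print("STOP"); break
a=snap("side","i1");b=snap("scene","i2")
cv2.imwrite("pics/i.png",np.hstack([cv2.resize(a["image"][80:280,170:300],None,fx=3,fy=3),cv2.resize(b["image"][100:280,170:310],None,fx=2.9,fy=600/180)]))
```

```text
[0.6386 0.006  0.2219] [ 0.3  0.2 -3.6] 0.584 9.53
[0.6385 0.0058 0.2047] [-0.2  0.5 -4.3] 0.588 10.11
[0.6382 0.0059 0.1892] [ 1.4  0.2 -5.2] 0.584 10.63
[0.6383 0.0059 0.1744] [ 0.3  0.2 -5.7] 0.584 11.16
[0.6384 0.0059 0.1614] [ 0.3 -0.6 -5.8] 0.586 11.63
[0.639  0.0055 0.15  ] [ 2.1 -0.7 -1.8] 0.586 12.08
```

View pics/i.png

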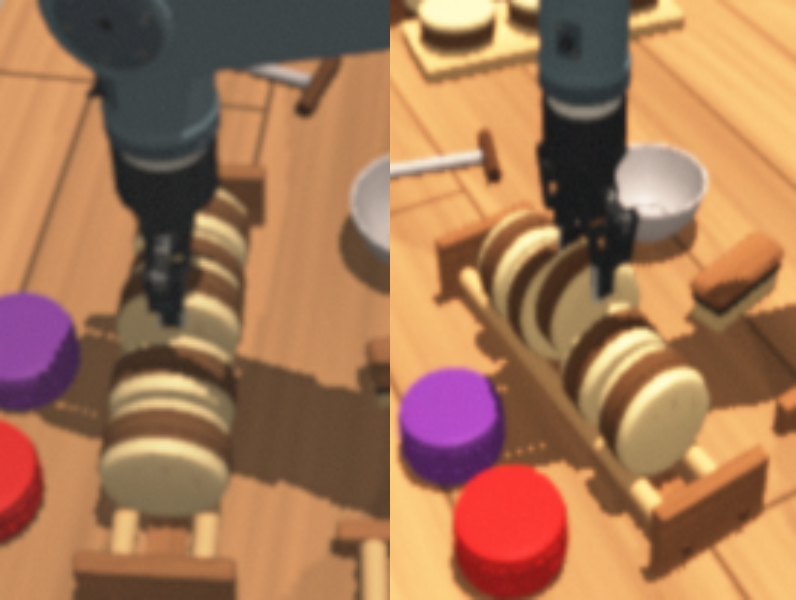

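The wheel is in the gap and penetrated about 70 mm, with the fingertips just above the neighbours' tops. I'll release it, look, then press on top with the closed fingers.

Run:
```python
from h import *
effector.ungrasp()
s=telemetry.get_state(); e=s["ee_pos"]; print(s["force"])
r.move_linear([e[0],e[1],.26],vel=.15)
effector.gripper_close(60)
s=telemetry.get_state();print(s["clock"],s["finger_gap"],s["force"])
a=snap("side","j1");b=snap("scene","j2");snap("wrist","j3")
cv2.imwrite("pics/j.png",np.hstack([cv2.resize(a["image"][80:280,170:300],None,fx=3,fy=3),cv2.resize(b["image"][100:280,170:310],None,fx=2.9,fy=600/180)]))
```

```text
[-0.29186422  0.1202828   0.2221532 ]
14.2833 -0.0031431874148593617 [ 0.799866   -0.59172006  0.82564129]
```

View pics/j.png

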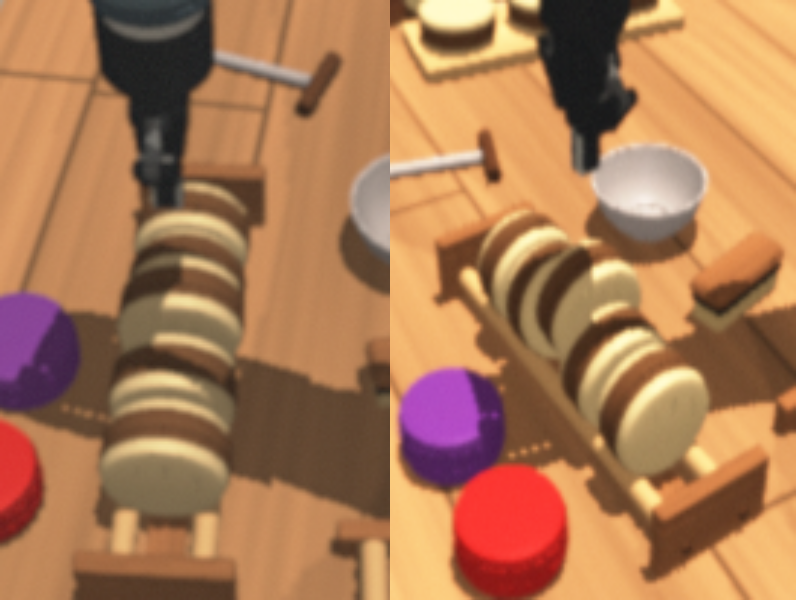

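View pics/j3.png

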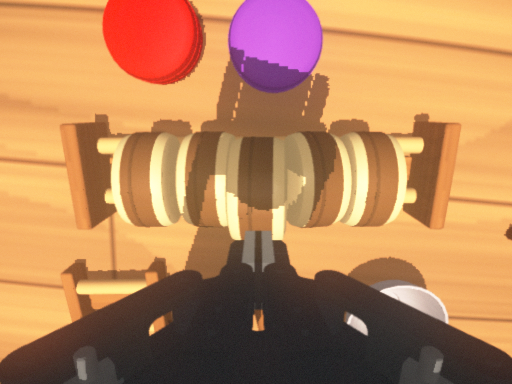

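The wheel stays wedged upright between the middle wheels with its top about 30 mm proud. Now I'll press it with the closed fingertips.

Run:
```python
from h import *
from fit2 import T
o=(.6387,.0053,.0905)
t=T(o,[0,.0005,0])[0]
def rep():
    s=telemetry.get_state(); print(np.round(s["ee_pos"],4),np.round(s["force"],1),round(s["clock"],2))
r.move_linear([t[0],t[1],.19],vel=.1,f_stop=10); rep()
for z in np.arange(.184,.1425,-.004):
    st=r.move_linear([t[0],t[1],z],vel=.03,f_stop=32); rep()
    if st: print("STOP"); break
a=snap("side","k1");b=snap("scene","k2")
cv2.imwrite("pics/k.png",np.hstack([cv2.resize(a["image"][80:280,170:300],None,fx=3,fy=3),cv2.resize(b["image"][100:280,170:310],None,fx=2.9,fy=600/180)]))
```

```text
[0.6391 0.0057 0.1907] [-0.4 -0.   0.2] 15.28
[0.6386 0.0058 0.1839] [ 0.7  0.4 -0.7] 15.63
[0.6384 0.0058 0.1796] [ 0.5 -0.3  0.2] 15.92
[0.6393 0.0057 0.1768] [-0.3  0.4  3.8] 16.2
[0.64   0.0055 0.1741] [0.2 0.1 9.5] 16.48
[0.6405 0.0054 0.1706] [-0.5  0.5 10.8] 16.77
[0.6393 0.0054 0.1647] [ 0.3 -1.5  4.6] 17.05
[0.6393 0.0053 0.1607] [ 0.3 -1.   5.9] 17.33
[0.6393 0.0052 0.1567] [ 0.4 -2.4  5.5] 17.62
[0.6396 0.005  0.1529] [ 2.7 -2.4  6.1] 17.9
[0.6393 0.0049 0.1486] [ 2.2 -3.6  4.5] 18.18
[0.6404 0.0048 0.1456] [ 2.5 -3.3  7.5] 18.47
```

View pics/k.png

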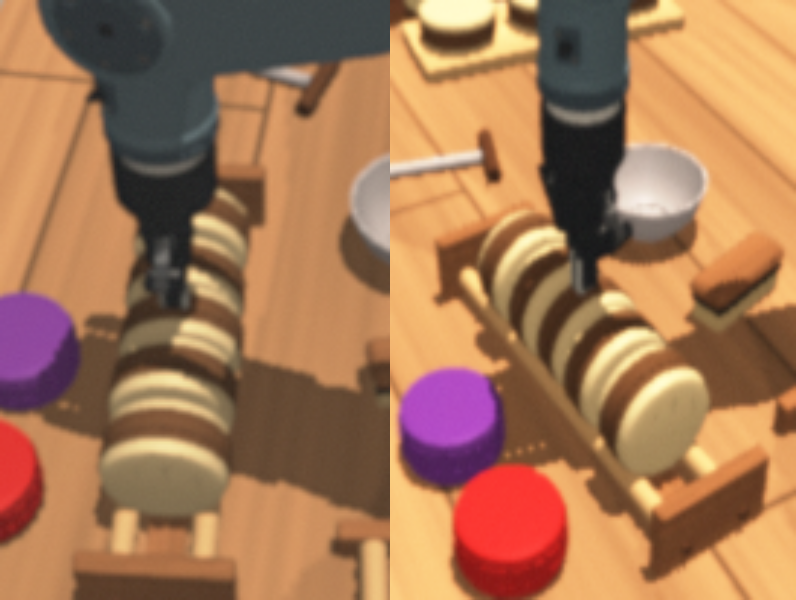

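Run:
```python
from h import *
e=telemetry.get_state()["ee_pos"]
st=r.move_linear([.6387,e[1],.136],vel=.02,f_stop=18)
s=telemetry.get_state(); print(st,np.round(s["ee_pos"],4),np.round(s["force"],1),s["clock"])
e=s["ee_pos"]
r.move_linear([e[0],e[1],.262],vel=.15)
snap("wrist","l3")
r.move_pose([.42,-.25,.36],down(np.pi))
a=snap("side","l1");b=snap("scene","l2")
cv2.imwrite("pics/l.png",np.hstack([cv2.resize(a["image"][110:290,170:300],None,fx=3,fy=3.333),cv2.resize(b["image"][140:270,170:310],None,fx=2.9,fy=600/130)]))
print(telemetry.get_state()["clock"])
```

```text
True [0.6442 0.0041 0.1445] [3.9 0.8 3.3] 18.8917
21.3
```

View pics/l.png

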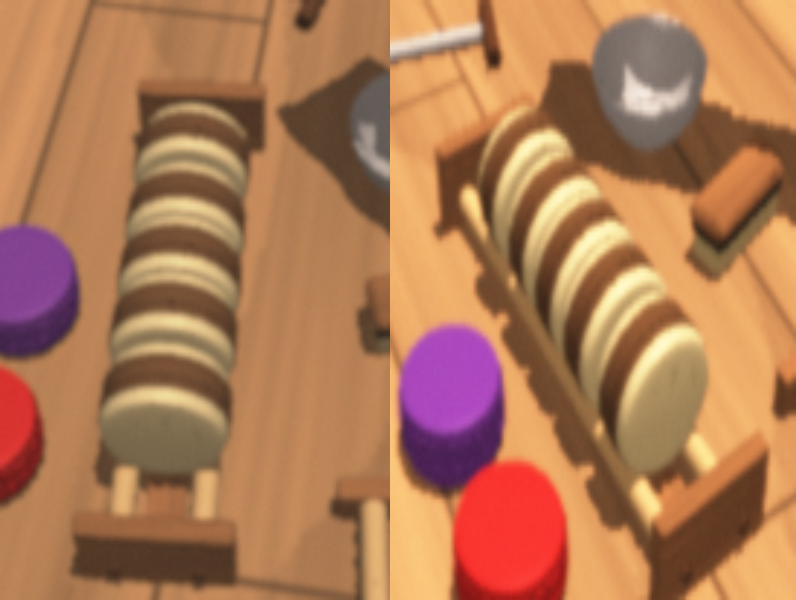

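View pics/l3.png

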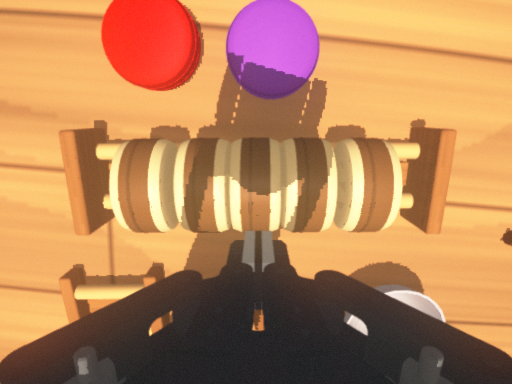

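Run:
```python
from fit2 import *
o=(.6387,.0053,.0905)
w=pickle.load(open("pics/l3.pkl","rb"))
ys=[]
# band edges at the row of the tops in l3 : measured automatically along projected top line
s=np.linspace(.16,-.16,641); uv=proj(w,T(o,np.c_[s*0,s,s*0+.1227])).astype(np.float32)
v=cv2.remap(w["image"],uv[:,:1],uv[:,1:],cv2.INTER_LINEAR)[:,0]
h=cv2.cvtColor(v[None],cv2.COLOR_BGR2HSV)[0]; m=(v[:,2].astype(int)-v[:,0])/(v[:,2]+1.)
b=(m>.55); 
b=cv2.morphologyEx(b.astype(np.uint8),cv2.MORPH_OPEN,np.ones((20,1)))[:,0]
e=np.flatnonzero(np.diff(np.r_[0,b,0])); print([(round(s[i],3),round(s[j-1],3)) for i,j in e.reshape(-1,2)])
ims=[]
for y in(.114,.057,.001,-.056,-.113): pass
ys=[np.mean([s[i],s[j-1]]) for i,j in e.reshape(-1,2) if .018<s[i]-s[j-1]<.035]; print(np.round(ys,4))
for n,(x0,y0,x1,y1) in(("l1",(200,130,300,280)),("l2",(175,155,315,275))):
    p=pickle.load(open(f"pics/{n}.pkl","rb")); im=cv2.resize(p["image"],None,fx=4,fy=4,interpolation=cv2.INTER_CUBIC)
    for y in ys: outline(p,im,o,y,(0,255,0))
    c=im[y0*4:y1*4,x0*4:x1*4]; ims.append(cv2.resize(c,(400,600) if n=="l1" else (560,480)))
cv2.imwrite("pics/m1.png",ims[0]);cv2.imwrite("pics/m2.png",ims[1])
```

```text
[(np.float64(0.16), np.float64(0.143)), (np.float64(0.129), np.float64(0.102)), (np.float64(0.068), np.float64(0.042)), (np.float64(0.015), np.float64(-0.01)), (np.float64(-0.038), np.float64(-0.064)), (np.float64(-0.099), np.float64(-0.125)), (np.float64(-0.145), np.float64(-0.16))]
[ 0.1155  0.0548  0.0023 -0.0508 -0.112 ]
```

View pics/m1.png

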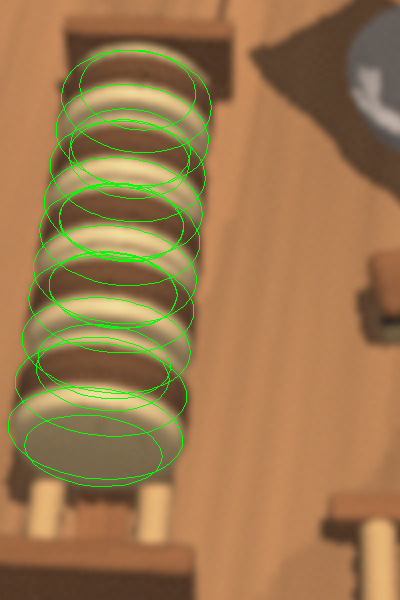

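View pics/m2.png

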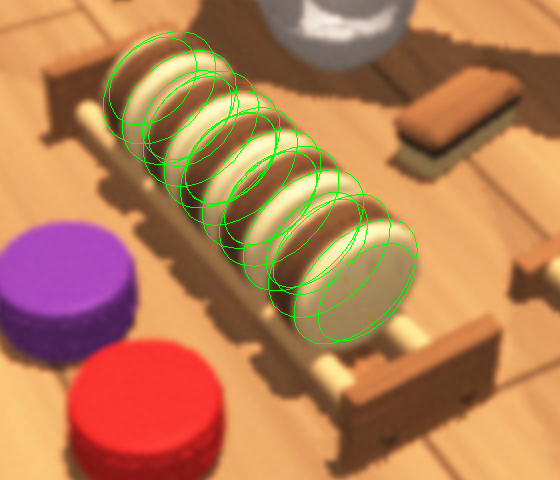

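View pics/l2.png

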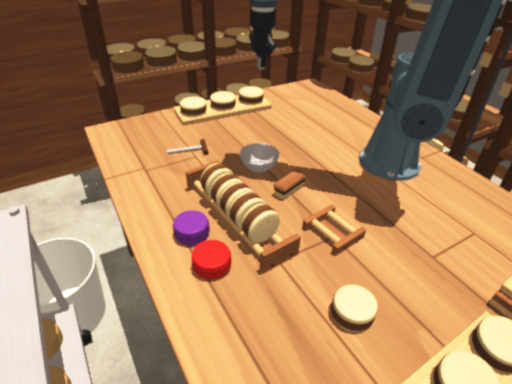

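Run:
```python
from h import *
order.job_done(); print(telemetry.get_state()["clock"])
```

```text
the job is handed in; nothing more can be done
the job is handed in; nothing more can be done
```

The brushed wheel is back in the row: all five wheels stand upright in the airing rack, and I handed the job in at about 21 s of the 58 s allowed.

**What I did:** I lifted the wheel from the stand by its faces and eased it into the 43 mm gap. Once it was wedged, I let go, then pressed it down from above with the closed fingertips. The wrist readings I printed during insertion and pressing peaked at about 11 N. The final push stopped on its 18 N force-change limit at the height where the wheel should be home: fingertips at 122.5 mm against an expected top of 122.7 mm.

**Last checks:**
- **Spacing:** The wrist camera put the five wheels at +115, +55, +2, −51 and −112 mm along the rack. The middle three are 52–53 mm apart, so they stand face to face.
- **Height and lean:** Outlines drawn for seated wheels fit all five alike in the scene and side pictures, within about 2–3 mm, which is the calibration error.
- **Other items:** The brush, bowl, flat wheel, cheese iron and the red and purple look-alikes show no visible movement, by eye.

No check failed. The final push slid the fingers about 4 mm across the top of the wheel when it stopped, and the later pictures show no effect from it.

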